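# Clear the microscope bench, then load the sample carrier

## Robot

A 6-joint arm with a two-finger parallel gripper is mounted at the origin on the work surface. World frame = base frame: x ahead of the robot, y to its left, z up, the work surface at z = 0. Lengths are in mm, angles in rad, forces in N, time in s.
With the tool pointing down it reaches from about 350 to 725 mm from the base axis. Payload 6 kg.
Tool frame: the origin (TCP) lies midway between the tips of the shut fingers; the grasp point (between the pads) lies 19 mm behind it; z points along the fingers, y is the line along which they close (so a half turn about z gives the same grasp; the last joint's range is limited). The gripper opens to 85 mm and grips with 20 to 120 N. Pads are 22 mm wide; open, the fingers measure 114 mm over their backs; the gripper's body (76 mm by 85 mm) begins 54 mm behind the grasp point. The pads swing forward as they close: fully open they stand 13 mm farther back than shut.
Start: joints at [1.446, 0.04, 0.085, 0, -1.615, -0.334], TCP at [265.695, 537.94, 231.261] pointing down, gripper open.
Joint ranges: [-2.56, 2.56], [-1.29, 2.01], [-1.08, 1.49], [-3.29, 1.98], [-2.81, -0.18], [-2.99, 2.99]. Speed limits (rad/s): [2.57, 2.57, 3.01, 3.14, 3.14, 3.14].

## Interface

Orientations are given as a unit quaternion [w, x, y, z].
In Python, from station import bot gives the robot as it stands. Calls block until the motion is done:
- bot.movep(position, orientation): joint-space move of the TCP to a pose.
- bot.move_l(position, frame=None, max_speed=150, stop_force=None): straight line of the TCP; frame=None keeps the orientation; max_speed is the mean speed in mm/s. With stop_force (N) it stops when the force on the tool has changed by that much, and returns True; else False.
- bot.goto_joints(angles): joint-space move.
- bot.command_gripper(opening, grasp_force=None): finger opening in mm; grasp_force is the grip in N (None keeps the last); returns when the fingers have stopped.
- bot.hold(seconds).
- bot.inverse_kinematics(position, orientation): joint angles nearest the present ones, or None.
- bot.observe(): the state.
- bot.capture(name): name is "scene" or "top"; returns a dict with "image" (400x640x3 uint8, blue, green, red), "camera_matrix" (3x3 intrinsics, pixels), "T" (4x4, takes a point from camera to world coordinates). Camera axes: x right, y up, looking along -z (the intrinsics and any distortion apply to the point x, -y, -z); pixel columns grow to the right and rows downward; lengths in mm; the calibration is good to about 2 mm. A picture is of the moment at which its call begins. There is no depth.
A pose or a line that the arm cannot do raises bot.IKError and nothing moves.
- bot.close_job(): hands the job in; it is judged then, once.
The state is a dict: "time": time; "qpos": joint angles; "joint_velocities": joint speeds; "effort": joint torques, N m; "tool_pos": TCP position; "eef_rot": TCP orientation; "contact_force": force on the tool from outside, world axes, zero at the start; "torque": the same for the moment, N m; "finger_gap": finger opening in mm; "grip_force": force on a finger pad.
Only numpy, scipy, OpenCV 4.12 (cv2) and the standard library are available. Lean on these libraries where they do the work, as an engineer would, in place of code of your own. Each camera call takes 0.05 s, during which the arm holds its last target. There are 200 camera calls.

## Task

Clear the bench: stand both microscope objectives upright in the blue-lined tray and both black resin mounts upright in the yellow tray, setting them down rather than dropping them. Only then stand the green-topped specimen holder on the white sprung platform of the sample carrier and press it down until the two red catches snap over its base and it stays down by itself. Leave the beaker and the jar where they are.

Things in the scene. Friction and masses are not known exactly. Their poses are not given: they have to be found in the camera images.
- objective_a: Microscope objective standing upright on its brass thread, nose up: silver barrel 30 mm across from 6 to 36 mm above its foot, with a blue band round its top 9 mm; below it the 24 mm thread, above it a narrower nose (22 mm, then 14 mm) to 50 mm in all. About 0.12 kg. Origin: centre of its underside, z up.
- objective_b: Microscope objective standing upright on its brass thread, nose up: silver barrel 30 mm across from 6 to 36 mm above its foot, with a red band round its top 9 mm; below it the 24 mm thread, above it a narrower nose (22 mm, then 14 mm) to 50 mm in all. About 0.12 kg. Origin: centre of its underside, z up.
- mount_a: Resin specimen mount: a plain black cylinder 30 mm across, 25 mm high, standing upright, with a small rectangle of copper set in its top face. About 35 g. Origin: centre of its underside, z up.
- mount_b: Resin specimen mount: a plain black cylinder 30 mm across, 25 mm high, standing upright, with a small rectangle of silvery aluminium set in its top face. About 35 g. Origin: centre of its underside, z up.
- holder: Specimen holder: round aluminium flange 52 mm across, 6 mm thick, then a column 30 mm across to 62 mm in all, its top 18 mm green resin with a steel square on top. Alike all round. 0.15 kg. Origin: centre of its underside, z up. The carrier's guides are tall: hold it high, fingertips 40 mm or more above its underside.
- blue_tray: Shallow white tray with a blue lining, for the objectives. Fixed to the bench. Outside 100 mm (its x) by 130 mm (its y, the long side), inside 90 by 120 mm; floor 5 mm thick, rim 12 mm above the bench. Origin: centre of its underside; z up.
- yellow_tray: Shallow all-yellow tray, for the resin mounts. Fixed to the bench. Outside 100 mm (its x) by 130 mm (its y, the long side), inside 90 by 120 mm; floor 5 mm thick, rim 12 mm above the bench. Origin: centre of its underside; z up.
- carrier: Black plate 110 by 110 by 6 mm fixed to the bench; origin: its underside's centre, z up. Central white sprung platform, top 38 mm up, sinks 23 mm at most. 4 slippery diagonal guides, 54 mm high, 60 mm bore, flared mouth 74 mm. Red sprung catches at +y, -y snap over the holder's flange when its underside is 18 mm up (38 mm if not caught). Takes about 10 N: press to 16 mm, then let go.
- beaker: Bystander: open clear glass beaker, 66 mm across, 85 mm high, on the left edge of the work. Origin: centre of its underside. Not to be moved.
- jar: Bystander: closed amber jar with white cap, 60 mm across, 85 mm high, on the right edge of the work. Origin: centre of its underside. Not to be moved.

How it is judged (in metres and radians):
On the way, in this order (a step that is already met when the one before it is completed fails the run):
1. both objectives stand in the blue-lined tray and both mounts in the yellow tray (x of objective_a in the frame of blue_tray between -0.034 and 0.034 m and y of objective_a in the frame of blue_tray between -0.049 and 0.049 m and z of each of objective_a, objective_b in the frame of blue_tray below 0.009 m and angle between each of objective_a, objective_b, mount_a, mount_b's own z axis and vertical below 0.15 rad and linear speed of each of objective_a, objective_b, mount_a, mount_b below 0.03 m/s and x of objective_b in the frame of blue_tray between -0.034 and 0.034 m and y of objective_b in the frame of blue_tray between -0.049 and 0.049 m and x of mount_a in the frame of yellow_tray between -0.034 and 0.034 m and y of mount_a in the frame of yellow_tray between -0.049 and 0.049 m and z of each of mount_a, mount_b in the frame of yellow_tray below 0.009 m and x of mount_b in the frame of yellow_tray between -0.034 and 0.034 m and y of mount_b in the frame of yellow_tray between -0.049 and 0.049 m), for 0.2 s.
2. after that, the holder is pressed down in the carrier to where the catches hold it (horizontal distance between holder and carrier below 0.008 m and z of holder in the frame of carrier below 0.0215 m and angle between holder's own z axis and vertical below 0.12 rad and linear speed of holder below 0.03 m/s), for 0.2 s.
At the end, for the whole second after the job is handed in: All at rest: objectives in the blue-lined and mounts in the yellow tray, upright within 0.15 rad, centres within 34 mm (tray x) and 49 mm (tray y) of the tray centre, on its floor; the holder upright in the carrier, underside less than 21.5 mm above its origin, within 8 mm of its axis (all of step 1 and all of step 2); the robot touches nothing.
It fails at once if the beaker or the jar moved more than 25 mm (distance of any of beaker, jar from where it was at the start of the episode above 0.025 m).
It fails at once if an objective or a mount dropped (moving freely, out of the fingers, faster than 0.85 m/s: a fall of about 4 cm) ((linear speed of objective_a above 0.85 m/s and contact force between the fingers and objective_a below 0.01 N) or (linear speed of objective_b above 0.85 m/s and contact force between the fingers and objective_b below 0.01 N) or (linear speed of mount_a above 0.85 m/s and contact force between the fingers and mount_a below 0.01 N) or (linear speed of mount_b above 0.85 m/s and contact force between the fingers and mount_b below 0.01 N)).
It also fails if it takes over 122 s, if anything falls off the work surface, if the arm or the gripper's body presses on something with over 40 N, if the wrist force passes 120 N, or if a joint passes its speed limit or range.

## Working session

There is one attempt and no reset: what is moved stays moved. The work goes in short steps, each a Python script; the robot and the scene stay as the last script left them, time stands still between calls to the robot, and variables do not carry over. Pictures are saved under pics/ and viewed, at most 14 in all, crops included, and the job is handed in when it is done.

```bash
ls; mkdir -p pics
python3 - <<'E'
from station import bot
import cv2,numpy as np,pickle
for n in("scene","top"):
    c=bot.capture(n);cv2.imwrite(f"pics/{n}0.png",c["image"]);pickle.dump(c,open(f"{n}0.pkl","wb"));print(n,c["camera_matrix"].tolist(),np.round(c["T"],3).tolist(),[k for k in c])
s=bot.observe();print(s["time"],s["eef_rot"],s["finger_gap"])
E
```

```text
pics
scene [[485.791221907861, 0.0, 322.11664791592335], [0.0, 485.791221907861, 205.09639370078142], [0.0, 0.0, 1.0]] [[-0.793, -0.457, 0.404, 1054.394], [0.609, -0.609, 0.507, 676.014], [0.014, 0.648, 0.761, 1034.033], [0.0, 0.0, 0.0, 1.0]] ['image', 'camera_matrix', 'T']
top [[411.0895846342655, 0.0, 318.6059671526131], [0.0, 411.0895846342655, 200.1569145891588], [0.0, 0.0, 1.0]] [[-0.023, 0.996, -0.085, 430.884], [-1.0, -0.022, 0.008, 15.634], [0.006, 0.086, 0.996, 1294.155], [0.0, 0.0, 0.0, 1.0]] ['image', 'camera_matrix', 'T']
0.1 [ 7.59479381e-04  9.73804416e-01 -2.27385942e-01 -1.29739190e-04] 85.78058480555691
```

View pics/top0.png

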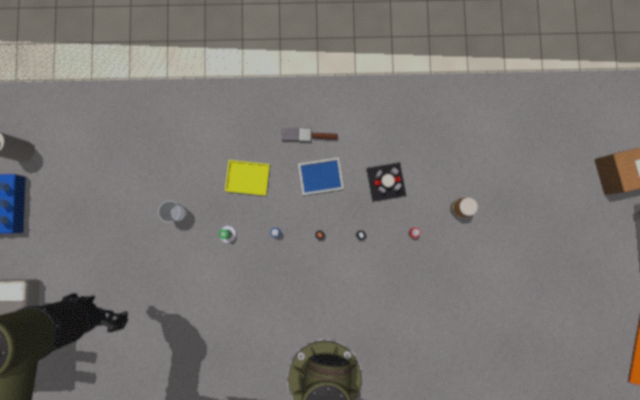

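View pics/scene0.png

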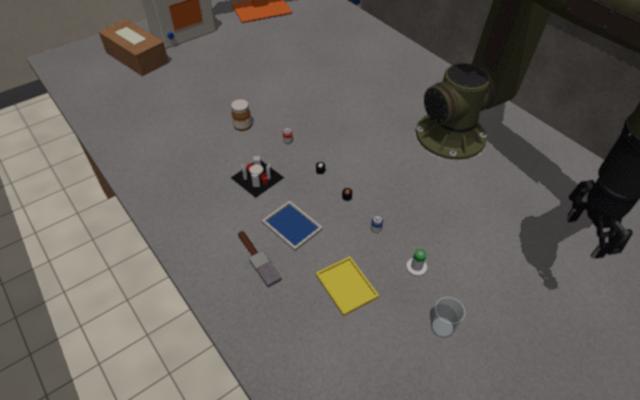

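Run:
```python
import cv2,numpy as np,pickle
c=pickle.load(open("top0.pkl","rb"))["image"];s=pickle.load(open("scene0.pkl","rb"))["image"]
W=[(226,234),(276,233),(320,235),(361,235),(415,233),(385,182)]
V=[(418,260),(377,222),(347,193),(320,167),(287,134),(257,177)]
f=lambda im,p:cv2.resize(im[p[1]-20:p[1]+20,p[0]-20:p[0]+20],(260,260),interpolation=cv2.INTER_NEAREST)
r=lambda im,P:np.vstack([np.hstack([f(im,p) for p in P[:3]]),np.hstack([f(im,p) for p in P[3:]])])
cv2.imwrite("pics/zt.png",r(c,W));cv2.imwrite("pics/zs.png",r(s,V))
```

```text
(no output)
```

View pics/zt.png

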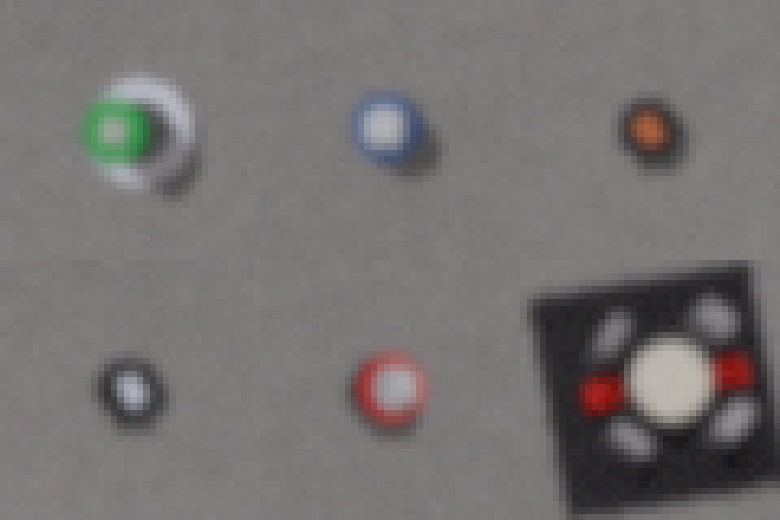

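View pics/zs.png

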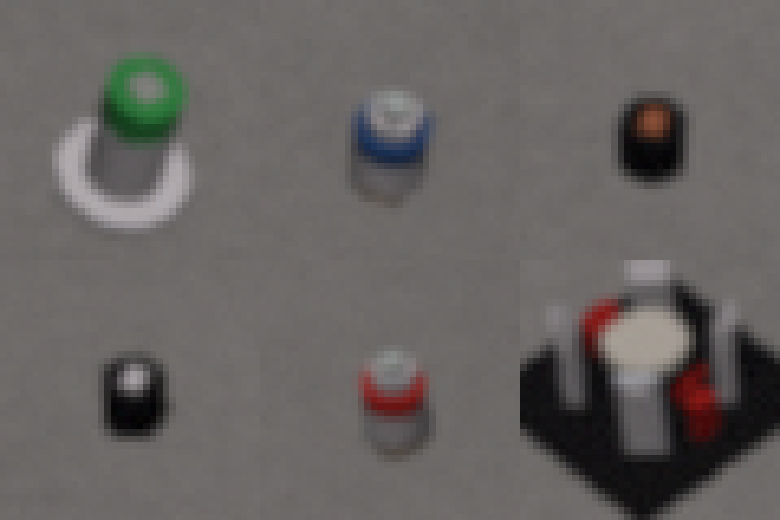

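```bash
cat > h.py <<'E'
from station import bot
import cv2,numpy as np,pickle
from scipy.spatial.transform import Rotation as R
def ray(c,uv,z):
    d=np.linalg.inv(c["camera_matrix"])@[uv[0],uv[1],1]; d=c["T"][:3,:3]@(d*[1,-1,-1]); o=c["T"][:3,3]
    return (o+d*(z-o[2])/d[2])[:2]
def masks(im):
    h,s,v=[x.astype(int) for x in cv2.split(cv2.cvtColor(im,cv2.COLOR_BGR2HSV))]
    return dict(green=(h>40)&(h<80)&(s>100),blue=(h>100)&(h<125)&(s>80),red=((h<6)|(h>172))&(s>120)&(v>90),
      orange=(h>4)&(h<18)&(s>90),yellow=(h>22)&(h<36)&(s>130),dark=v<65,light=(v>150)&(s<60),all=v>=0)
def sel(im,name,p,r):
    m=np.zeros(im.shape[:2],np.uint8); x,y=p
    m[y-r:y+r+1,x-r:x+r+1]=masks(im)[name][y-r:y+r+1,x-r:x+r+1]; return m
def blob(im,name,p,r=10):   # min enclosing circle-ish centre (filled hull centroid) and area
    q=cv2.findNonZero(sel(im,name,p,r)); k=cv2.convexHull(q); m=cv2.moments(k)
    return np.array([m["m10"],m["m01"]])/m["m00"],m["m00"]
def quat(a):
    y=np.array([np.cos(a),np.sin(a),0]);z=np.array([0,0,-1.]);x=np.cross(y,z)
    q=R.from_matrix(np.c_[x,y,z]).as_quat();return [q[3],*q[:3]]
def best(p,a):
    c=[(abs(q[5]),quat(b)) for b in (a,a+np.pi) if (q:=bot.inverse_kinematics(p,quat(b))) is not None]
    return min(c,key=lambda t:t[0])[1]
E
python3 - <<'E'
from h import *
t=pickle.load(open("top0.pkl","rb"));s=pickle.load(open("scene0.pkl","rb"))
def show(n,c,name,p,r,z):
    uv,A=blob(c["image"],name,p,r);print(n,uv.round(1),A,ray(c,uv,z).round(1))
show("holder",t,"green",(224,234),8,62)
show("holder foot",t,"light",(228,234),14,6)
show("objA",t,"blue",(276,233),9,36)
show("mA ins",t,"orange",(320,235),6,25); show("mA dark",t,"dark",(320,235),8,20)
show("mB ins",t,"light",(361,235),6,25);show("mB dark",t,"dark",(361,235),8,20)
show("objB",t,"red",(415,233),9,36); show("plat",t,"light",(388,181),7,38)
show("carrier",t,"dark",(386,182),26,6)
show("mA s",s,"orange",(348,192),8,25);show("mB s",s,"light",(320,165),8,25)
show("plat s",s,"light",(259,170),8,38);show("green s",s,"green",(418,256),14,55)
for n,name,p,r,z in(("blue","blue",(321,176),28,5),("yel","yellow",(247,177),30,12)):
    q=cv2.findNonZero(sel(t["image"],name,p,r));b=cv2.boxPoints(cv2.minAreaRect(q))
    w=np.array([ray(t,u,z) for u in b]);print(n,w.mean(0).round(1),(w[1]-w[0]).round(1),(w[2]-w[1]).round(1))
    q=cv2.findNonZero(sel(s["image"],name,(292,224) if n=="blue" else (347,285),36));b=cv2.boxPoints(cv2.minAreaRect(q)); uv,A=blob(s["image"],name,(292,224) if n=="blue" else (347,285),36);print("  scene",ray(s,uv,z).round(1))
E
```

```text
holder [223.6 233.6] 55.5 [442.6 291.1]
holder foot [227.4 233.3] 168.0 [443.8 291.7]
objA [278.7 232.9] 6.5 [441.3 129. ]
mA ins [319.5 234.5] 20.0 [433.6   4.7]
mA dark [321.9 237.5] 2.0 [424.2  -2.5]
mB ins [360.9 234.6] 5.5 [ 430.4 -122.8]
mB dark [359.8 236.3] 19.5 [ 425.4 -119.6]
objB [412.1 233.2] 23.0 [ 431.2 -278. ]
plat [387.6 180. ] 90.5 [ 596.2 -208.8]
carrier [385.9 181.7] 1090.0 [ 595.1 -209.1]
mA s [346.9 191.4] 24.5 [433.2   4.9]
mB s [nan nan] 0.0 [nan nan]
plat s [255.6 169.4] 73.5 [ 596.7 -208.9]
green s [419.5 254.8] 103.0 [441.8 292.6]
blue [618.   -2.7] [  15.3 -114.8] [-84.5 -10.6]
  scene [615.5  -5. ]
yel [617.6 228.3] [ 99.3 -11.3] [ -17.4 -129.5]
  scene [620.6 232.6]h.py:16: RuntimeWarning: invalid value encountered in divide
  return np.array([m["m10"],m["m01"]])/m["m00"],m["m00"]
```

```bash
cat >> h.py <<'E'
t0=pickle.load(open("top0.pkl","rb"))
OBJ=dict(oa=ray(t0,(274.9,232.3),36),ob=ray(t0,(414.7,232.5),36),ma=np.array([433.4,4.8]),mb=np.array([430.4,-122.8]),ho=np.array([442.4,291.8]))
TR=dict(b=(np.array([616.8,-3.9]),0.133),y=(np.array([619,230.]),-0.125))
def slot(tr,dy):
    c,a=TR[tr];return c+dy*np.array([-np.sin(a),np.cos(a)]),a
def pick(p,a,zt,force,gap=62,up=130):
    q=best([*p,up],a);bot.command_gripper(gap)
    bot.movep([*p,up],q);bot.move_l([*p,zt+25]);hit=bot.move_l([*p,zt],max_speed=60,stop_force=8)
    bot.command_gripper(0,force);s=bot.observe();print("grip",hit,s["finger_gap"],s["grip_force"],s["tool_pos"].round(1) if hasattr(s["tool_pos"],"round") else s["tool_pos"])
    bot.move_l([*p,up]);s=bot.observe();print("lift",s["finger_gap"],s["grip_force"],s["time"]);return q
def place(p,a,zt,up=130,gap=46):
    bot.movep([*p,up],best([*p,up],a));bot.move_l([*p,zt+12]);hit=bot.move_l([*p,zt-2],max_speed=30,stop_force=3)
    s=bot.observe();print("down",hit,s["tool_pos"],s["finger_gap"]);bot.command_gripper(gap);bot.move_l([*p,up]);print("t",bot.observe()["time"])
def snap(n):
    for k in("scene","top"):
        c=bot.capture(k);pickle.dump(c,open(f"{k}{n}.pkl","wb"))
        i=c["image"];i=i[100:300,180:460] if k=="scene" else i[130:330,150:430]
        cv2.imwrite(f"pics/{k}{n}.png",cv2.resize(i,None,fx=2,fy=2))
    a=cv2.imread(f"pics/scene{n}.png");b=cv2.imread(f"pics/top{n}.png")
    cv2.imwrite(f"pics/both{n}.png",cv2.resize(np.hstack([a,b]),(800,286)))
E
python3 - <<'E'
from h import *
print(OBJ,[slot(*x) for x in(("b",28),("b",-28),("y",28),("y",-28))])
p,a=slot("b",28)
pick(OBJ["oa"],a,5,50)
place(p,a,10)
snap(1)
E
```

```text
{'oa': array([443.34918158, 140.65642402]), 'ob': array([ 433.09143122, -286.14480783]), 'ma': array([433.4,   4.8]), 'mb': array([ 430.4, -122.8]), 'ho': array([442.4, 291.8])} [(array([613.08696927,  23.85271884]), 0.133), (array([620.51303073, -31.65271884]), 0.133), (array([622.49089253, 257.78153468]), -0.125), (array([615.50910747, 202.21846532]), -0.125)]
grip False 28.740512582116967 49.32062745094299 [443.7 140.8   5.6]
lift 28.719258255948294 49.35213804244995 4.8667
down True [613.36061197  23.92775186  10.66161654] 28.50153467125618
t 8.25
```

View pics/both1.png

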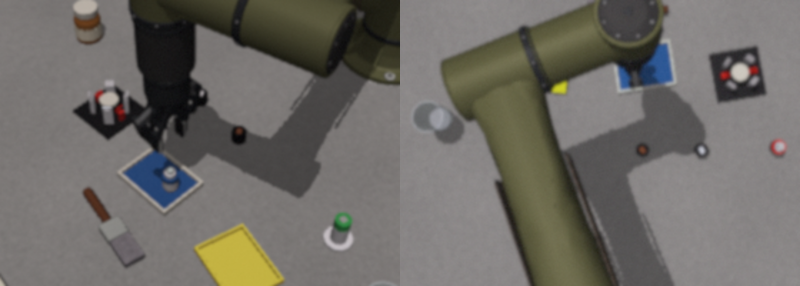

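Scene view (left half) shows objective_a upright inside the blue tray at about (170,178); the rest is untouched. I'll carry on with the other three.

Run:
```python
from h import *
for o,tr,dy,z in(("ob","b",-28,5),("ma","y",-28,0),("mb","y",28,0)):
    p,a=slot(tr,dy); pick(OBJ[o],a,z,50 if o=="ob" else 30); place(p,a,z+5)
bot.movep([440,100,250],best([440,100,250],0))
snap(2)
```

```text
grip False 28.56241900284648 49.3340402841568 [ 433.5 -286.3    5.6]
lift 28.535991717629226 49.346285462379456 12.75
down True [620.78603728 -31.56422534  10.63367614] 28.630934328993987
t 16.5
grip False 29.218763827396625 29.689507484436035 [433.8   4.9   0.5]
lift 29.32987072609758 29.621044993400574 20.4083
down True [615.69904731 202.4081675    5.55425717] 28.722335122791538
t 24.0667
grip False 29.143743001983783 29.701709747314453 [ 430.8 -122.8    0.5]
lift 28.91892494624363 29.62500751018524 28.5917
down True [622.6638602  257.98367239   5.53376907] 28.768366174802654
t 32.7833
```

View pics/both2.png

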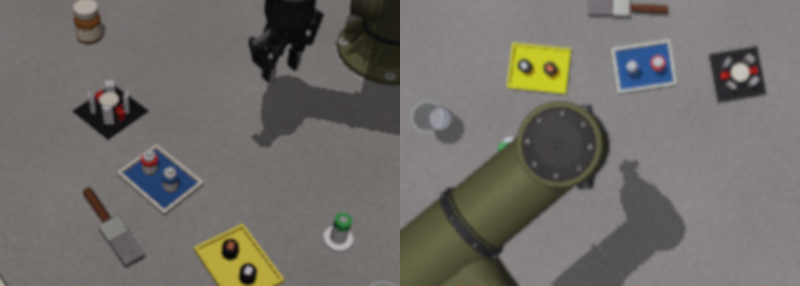

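Both trays hold their pair upright (mounts at (525,66),(550,69), objectives at (632,66),(657,63) in the top view). Holder next.

Run:
```python
from h import *
a=0.13
pick(OBJ["ho"],a,42,90,up=160)
c=[596.4,-208.9]
bot.movep([*c,160],best([*c,160],a)); bot.move_l([*c,42+58],max_speed=100)
print(bot.move_l([*c,42+40],max_speed=40,stop_force=25),bot.observe()["tool_pos"],bot.observe()["contact_force"])
print(bot.move_l([*c,42+15.5],max_speed=25,stop_force=45));s=bot.observe();print(s["tool_pos"],s["contact_force"],s["finger_gap"],s["time"])
bot.hold(.3);snap(3)
```

```text
grip False 27.26633807735031 88.42458687722683 [442.9 292.1  42.9]
lift 27.48705566756491 88.75108882784843 37.775
False [ 596.33956492 -208.95455316   81.96038188] [ 0.28605106  0.20654831 -1.4537529 ]
False
[ 597.02704642 -209.29911897   58.9130659 ] [-1.24826449 -0.69553121  6.26747525] 26.883349375386306 42.1583
```

View pics/both3.png

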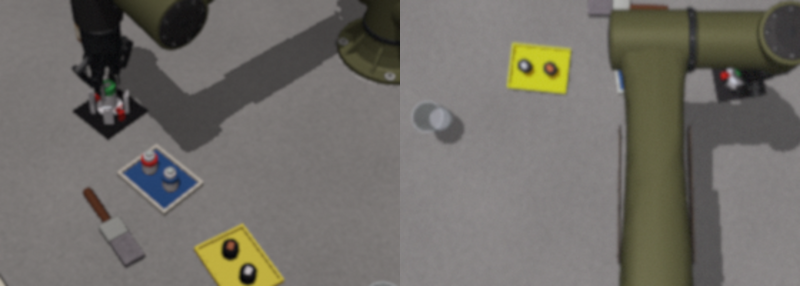

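The holder sits between the guides at (109,98) with the flange low. I'll press slightly more, then release, retreat and check.

Run:
```python
from h import *
c=[596.4,-208.9]
bot.move_l([*c,56.3],max_speed=25,stop_force=45);bot.hold(.3);s=bot.observe();print(s["tool_pos"],s["contact_force"])
bot.command_gripper(55);bot.move_l([*c,160]);p=[440,100,260];bot.movep(p,best(p,0));snap(4)
for k,z,q,r in(("top",80,(386,182),12),("scene",80,(257,170),18)):
    i=pickle.load(open(f"{k}4.pkl","rb"));uv,A=blob(i["image"],"green",q,r);print(k,uv,A,[ray(i,uv,h).round(1) for h in(70,76,80,90,96,100)])
i=cv2.imread("pics/both4.png")
a=pickle.load(open("scene4.pkl","rb"))["image"][140:200,220:300];b=pickle.load(open("top4.pkl","rb"))["image"][152:212,346:426]
cv2.imwrite("pics/z4.png",np.vstack([i,np.hstack([cv2.resize(x,(400,300)) for x in(a,b)])]));print(bot.observe()["time"])
```

```text
[ 597.02503976 -209.3146454    57.79057141] [-0.97432778  0.73918935  6.18867664]
top [389.80487805 178.00813008] 61.5 [array([ 597.9, -210. ]), array([ 597.1, -208.9]), array([ 596.6, -208.2]), array([ 595.2, -206.3]), array([ 594.4, -205.2]), array([ 593.8, -204.5])]
scene [255.02040816 160.52834467] 73.5 [array([ 593.9, -211.1]), array([ 596.7, -205.6]), array([ 598.7, -201.9]), array([ 603.4, -192.7]), array([ 606.3, -187.2]), array([ 608.2, -183.5])]
45.7833
```

View pics/z4.png

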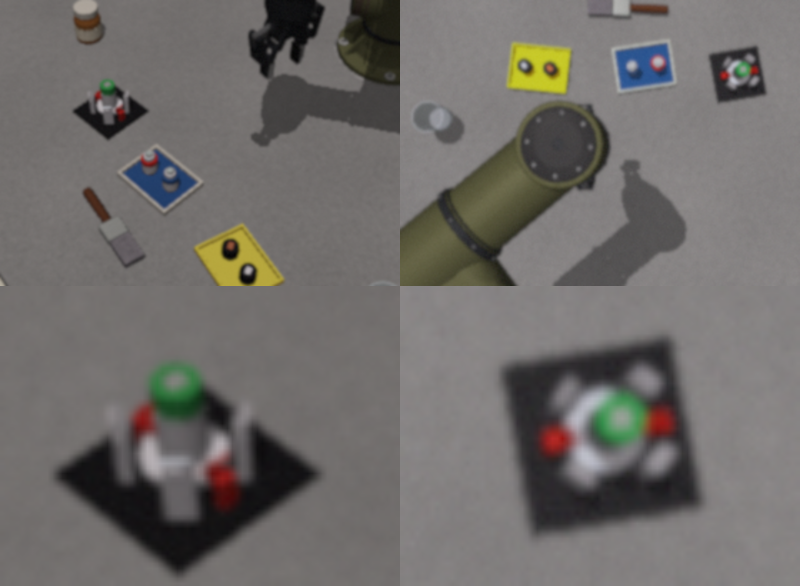

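The two views' rays meet at about 73 mm, so the green top sits where it would if the holder were caught (it would be about 93 mm if not). The holder is upright and centred, and both trays are in order.

```bash
python3 -c "
from station import bot
print(bot.close_job())"
```

```text
the job is handed in; nothing more can be done
None
```

The job is handed in (the judge returned no verdict): both objectives stand in the blue-lined tray and both mounts in the yellow tray, and the last pictures show the holder held down in the carrier, with about 46 s on the clock and the beaker and jar never approached.

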